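# Feed one valve cap and push it into the bay

## Robot

A 6-joint arm with a two-finger parallel gripper is mounted at the origin on a cart in front of the work surface, level with it; the furniture and walls round the work are solid. World frame = base frame: x ahead of the robot, y to its left, z up, the work surface at z = 0. Lengths are in m, angles in degrees, forces in N, time in s.
With the tool pointing down it reaches from about 0.325 to 0.85 m from the base axis. Payload 15.5 kg.
Tool frame: the origin (TCP) lies at the very end of the fingers, on their centre line; the grasp point (between the pads) lies 19 mm behind it; z points along the fingers, y is the line along which they close (so a half turn about z gives the same grasp; the last joint's range is limited). The gripper opens to 91 mm and grips with 3 to 60 N. Pads are 32 mm wide; open, the fingers measure 118 mm over their backs; the gripper's body (76 mm by 178 mm) begins 60 mm behind the grasp point.
Start: joints at [63.856, 28.281, 77.091, -0, 74.628, -5.472], TCP at [0.221, 0.585, 0.214] pointing down, gripper open.
Joint ranges: [-166.48, 166.48], [-47.26, 123.95], [12.59, 153.08], [-70.14, 250.14], [6.76, 159.57], [-176.63, 176.63]. Speed limits (degrees/s): [108.29, 108.29, 147.25, 172.46, 172.46, 172.46].

## Interface

Orientations are given as a 3x3 rotation matrix whose columns are the frame's x, y, z axes.
In Python, from rig import manip, viewer gives the robot as it stands. The module is installed in compiled form; this text tells all that it offers.
- The arm moves only by the shell command python3 -m creep 'ROWS' [OPENING] [FORCE]. ROWS is JSON, a list of rows, each an object with "translation": the shift along the tool's x, y, z in cm, a list of three; "twist": the turn about the tool's z in degrees. In form: [{"translation": [dx, dy, dz], "twist": twist}, ...]. A call has exactly 8 rows; each row shifts and turns the commanded pose from where the row before left it, along the tool's axes as they then stand; what a row does not reach is not made up. A row lasts 1/12 s, in which the tool goes at most 41.7 mm and 7.16 degrees, less where a joint would pass 70% of its speed; a pose out of reach is approached as far as the arm can. A call is refused whole if a number of a shift passes 4.17 or a number of a turn 7.16, either way. A call with a gripper value outside its range is refused whole. OPENING is the opening, from -1 (shut) to 1 (fully open), set as the call begins (- or left out, the last holds). The fingers move at their own pace and stop on an object; FORCE is the grip in N (left out, the last holds). Time passes only in rows, so rows that do not move let the fingers close, or fill a call up. It gives the time, the measured TCP pose, the force, the opening and the grip force at its end, in the units of the state.
- manip.state(): the state, without advancing time (a new reading comes with each control period).
- viewer.get_image(name): name is "scene" or "side" or "wrist"; returns the picture (400x640x3 uint8, red, green, blue); there is no depth.
- viewer.calibration(name): a dict with "camera_matrix" (3x3 intrinsics, pixels), "R" (3x3) and "t" (3): a world point X has camera coordinates R X + t. Camera axes: x right, y down, z forward; pixel columns grow to the right and rows downward; lengths in m; the calibration is good to about 2 mm. A picture is of the moment at which its call begins: read the wrist's pose just before it. calibration takes no time and is no camera call; for the wrist camera it gives the pose at the moment of the call.
- manip.job_done(): hands the job in; it is judged then, once.
The state is a dict: "time_s": time; "joint_positions": joint angles; "joint_velocities": joint speeds; "effort": joint torques, N m; "eef_pos": TCP position; "eef_rot": TCP orientation; "contact_force": force on the tool from outside, world axes, zero at the start; "moment": the same for the moment, N m; "opening": opening from 0.0 (shut) to 1.0 (fully open); "finger_force": force on a finger pad.
Only numpy, scipy, OpenCV 4.12 (cv2) and the standard library are available. Lean on these libraries where they do the work, as an engineer would, in place of code of your own. Each camera call takes 0.05 s, during which the arm holds its last target. There are 200 camera calls.

## Task

Press the black knob of the cap feeder all the way down once and let it come back up, so that the feeder ejects a single valve cap; then push that cap across the worktop with the fingertips until it lies wholly inside the three-sided steel bay to the right of the feeder. Nothing is to be grasped or lifted: the ejected cap stays flat on the worktop, the other two caps stay in the feeder and the loose parts round about are left where they are.

Things in the scene. Friction and masses are not known exactly. Their poses are not given: they have to be found in the camera images.
- feeder: fixed cap feeder. Origin on the worktop under the axis of its magazine (aluminium shaft, 48 mm high, 50 mm wide, holding 3 stacked caps). Caps come out towards its -x through a slot at worktop level in the front face (x = -27 mm). Behind it a grey housing, 66 mm high, x = 22 to 107 mm, y = -25 to 25 mm, carries the plunger; 4 mm thick flanges reach y = +-47 mm from x = 5 to 107 mm
- plunger (a joint): press travel of the plunger in m: 0 = up, 0.030 = fully down at a hard stop; a spring returns it. About 4 N to start, 6 to 12 N near the bottom. Going down it drives a pusher plate under the stack that shoves the lowest cap out; going up, the pusher withdraws and the stack drops. A second press would eject a second cap
- plunger_top (a point): centre of the top of the plunger's round black knob (34 mm diameter, 12 mm thick, flat on top, pressed straight down); 118 mm above the worktop when up, 88 mm when down
- feeder_outlet (a point): point on the worktop, 64 mm in front of the magazine's axis, where the centre of a cap comes to rest after a full press. It does not move
- cap_bottom: lowest cap in the magazine, the one that is ejected: a flat round brass-coloured disc, 39 mm diameter, 12 mm thick, 50 g. Origin at the centre of its underside, z axis up
- cap_middle: the like cap above it, in the magazine; it drops to the worktop inside the magazine once the plunger is back up. Origin at the centre of its underside
- cap_top: the topmost of the three caps in the magazine, same size. Origin at the centre of its underside
- bay: fixed bay of steel fence, 14 mm high, 5 mm thick, no floor. Origin on the worktop at the middle of its inside: 64 mm wide along x, 60 mm deep along y. Open mouth at y = +30 mm, looking along +y to the side where the cap comes out, with flared lips to y = 44 mm, 80 mm apart; closed end at y = -30 mm, flat screw tabs behind it to y = -59 mm. Stands on the feeder's -y side
- tappet_near: loose roller tappet, bright steel, 41x30x34 mm, stands on the worktop; leave alone. Origin at the centre of its underside
- seat_near: loose dark valve seat, bell-shaped, 26 mm diameter, 14 mm high, between bay and feeder housing; leave alone. Origin at the centre of its underside
- plunger_near: loose dark pump plunger (a spool-shaped part, not the feeder's knob) standing upright, 27 mm diameter, 50 mm high; leave alone. Origin at the centre of its underside
- seat_left: loose pale valve seat, bell-shaped, 26 mm diameter, 14 mm high, on the other side of the feeder; leave alone. Origin at the centre of its underside
- spring_near: loose coil spring standing upright, 30 mm diameter, 54 mm high, beyond the bay; leave alone. Origin at the centre of its underside
- holder_near: loose nozzle holder, a lying rod 105 mm long and 24 mm thick, behind the feeder; leave alone. Origin at the centre of its underside
Not all that is in view belongs to the job. There is more than one size of the feeder; the job needs the larger.

How it is judged:
By the outcome, as a careful person would: the job done as asked, in the order asked, and still so for the second after the job is handed in, with the robot touching nothing.
It also fails if it takes over 48 s, if anything falls off the work surface, if the arm or the gripper's body presses on something with over 40 N, if the wrist force passes 120 N, or if a joint passes its speed limit or range.

## Working session

There is one attempt and no reset: what is moved stays moved. The work goes in short steps, Python scripts to look and compute and a shell command to move; the robot and the scene stay as the last step left them, time stands still between calls to the robot, and variables do not carry over. Pictures are saved under pics/ and viewed, at most 11 in all, crops included, and the job is handed in when it is done.

```bash
mkdir -p pics
cat > h.py <<'E'
import numpy as np, cv2
from rig import manip, viewer
def snap(n,f):
    im=viewer.get_image(n); cv2.imwrite('pics/'+f,cv2.cvtColor(im,cv2.COLOR_RGB2BGR)); return im
def ray(n,uv,z,c=None):
    c=c or viewer.calibration(n); K=np.array(c['camera_matrix']);R=np.array(c['R']);t=np.array(c['t']).ravel()
    d=R.T@np.linalg.inv(K)@np.array([uv[0],uv[1],1.]); o=-R.T@t
    return o+d*(z-o[2])/d[2]
def proj(n,X,c=None):
    c=c or viewer.calibration(n); K=np.array(c['camera_matrix']);R=np.array(c['R']);t=np.array(c['t']).ravel()
    p=K@(R@np.array(X,float)+t); return p[:2]/p[2]
E
python3 - <<'E'
from h import *
snap('scene','scene0.png'); snap('side','side0.png')
s=manip.state(); print(s['time_s'],s['eef_pos'],np.round(s['eef_rot'],3),s['opening'])
E
```

```text
0.1 [0.22048354 0.58447146 0.21341819] [[-0.936  0.353 -0.   ]
 [ 0.353  0.936 -0.001]
 [ 0.    -0.001 -1.   ]] 0.998032178501762
```

View pics/scene0.png

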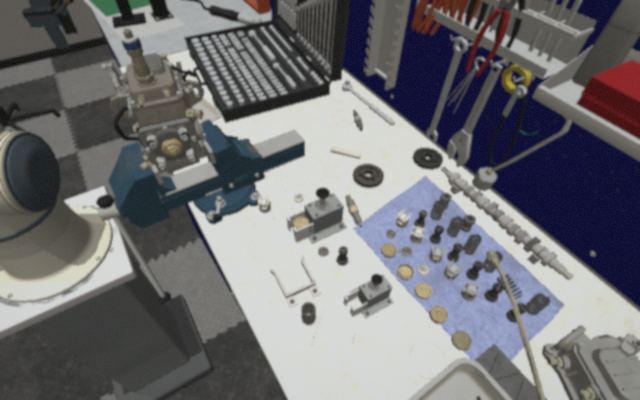

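View pics/side0.png

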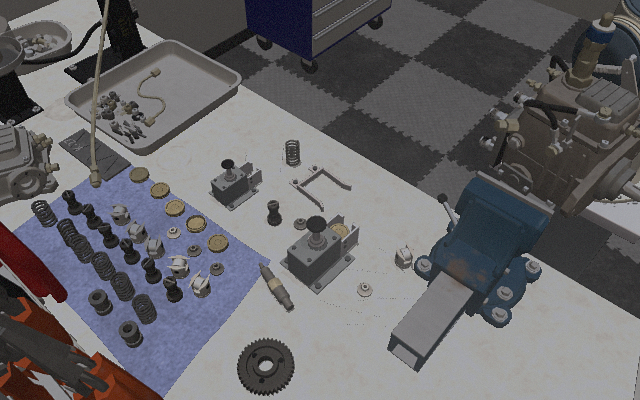

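Two feeders. The first is at scene (318,215) / side (322,250) and the second at scene (372,293) / side (235,183). The first looks larger, shows a brass cap, and has the bay and the dark seat next to it. I'll confirm that in an enlarged crop.

Run:
```python
import cv2
a=cv2.imread('pics/scene0.png')[165:335,255:415]; b=cv2.imread('pics/side0.png')[125:305,200:420]
cv2.imwrite('pics/c1.png',cv2.resize(a,None,fx=3.5,fy=3.5,interpolation=cv2.INTER_CUBIC)); cv2.imwrite('pics/c2.png',cv2.resize(b,None,fx=3.3,fy=3.3,interpolation=cv2.INTER_CUBIC))
```

```text
(no output)
```

View pics/c1.png

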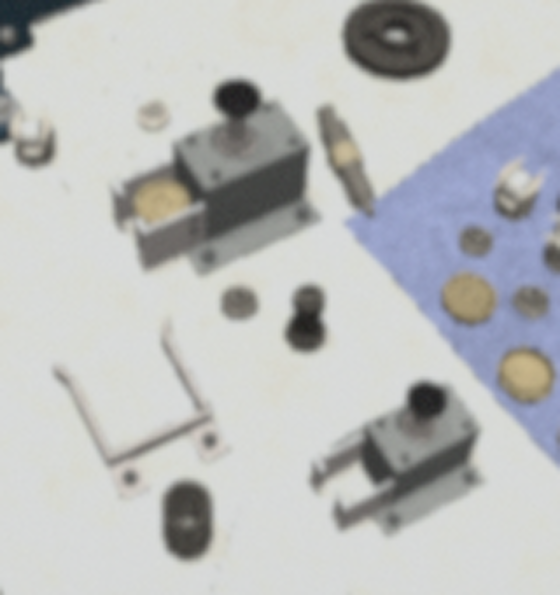

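View pics/c2.png

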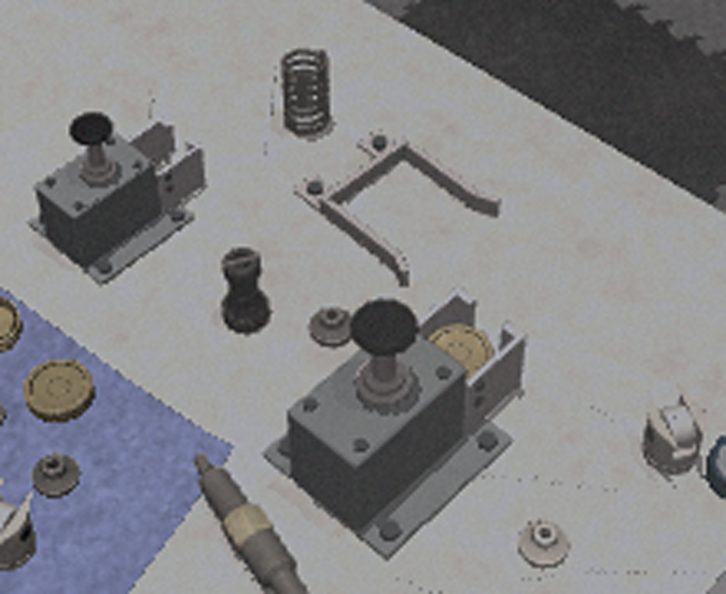

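```bash
cat > fit.py <<'E'
from h import *
from scipy.optimize import least_squares
C={n:viewer.calibration(n) for n in('scene','side')}
px=lambda n,p:(np.array(p)/3.5+[255,165]) if n=='scene' else (np.array(p)/3.3+[200,125])
def W(p,l): c,s=np.cos(p[2]),np.sin(p[2]); return [p[0]+c*l[0]-s*l[1],p[1]+s*l[0]+c*l[1],l[2]]
def fit(obs,p0):
    f=lambda p:np.array([proj(n,W(p,np.array(l)/1000),C[n])-px(n,u) for n,l,u in obs])
    r=least_squares(lambda p:f(p).ravel(),p0,loss='soft_l1'); print(np.round(f(r.x),1).tolist()); return r.x
S,D='scene','side'
F=[(D,(107,-25,66),(291,407)),(D,(107,25,66),(353,463)),(D,(22,25,66),(466,370)),(D,(107,47,4),(387,553)),(D,(5,47,4),(511,440)),(D,(107,-47,4),(265,455)),(D,(-27,25,48),(525,333)),
(S,(5,-47,4),(206,270)),(S,(107,-47,4),(318,214)),(S,(107,-25,66),(307,147)),(S,(22,25,66),(177,150)),(S,(107,25,66),(277,102)),(D,(0,0,36),(461,350)),(S,(0,0,36),(161,202))]
B=[(D,(-37,-35,14),(405,143)),(D,(37,-35,14),(322,200)),(D,(40,44,14),(406,266)),(D,(-40,44,14),(499,202)),(S,(-37,-35,14),(110,462)),(S,(37,-35,14),(212,412)),(S,(-40,44,14),(58,368)),(S,(40,44,14),(166,322))]
g=ray(S,px(S,(161,202)),.036,C[S]);g2=ray(S,px(S,(277,120)),.066,C[S]);a=np.arctan2(g2[1]-g[1],g2[0]-g[0])
pf=fit(F,[g[0],g[1],a]); g=ray(S,px(S,(137,395)),0,C[S]); pb=fit(B,[g[0],g[1],a])
print('feeder',pf[:2],np.degrees(pf[2]),'bay',pb[:2],np.degrees(pb[2]))
# knob triangulate
k=least_squares(lambda X:np.r_[proj(D,[*X,.118],C[D])-px(D,(384,322)),proj(S,[*X,.118],C[S])-px(S,(238,94))],pf[:2]);print('knob',k.x,k.fun)
print('outlet',W(pf,(-.064,0,0)),'mag-local knob',np.array([[np.cos(pf[2]),np.sin(pf[2])],[-np.sin(pf[2]),np.cos(pf[2])]])@(k.x-pf[:2]))
q=lambda n,u,z:np.round(ray(n,px(n,u),z,C[n])[:2],3)
print('seat',q(S,(239,300),.007),q(D,(330,327),.007),'plg',q(S,(305,335),0.01),'seatL',q(D,(544,545),.007),'tappet',q(D,(672,460),0.005),q(S,(34,150),.01),'spring',q(D,(307,125),0),q(S,(187,545),0))
bl=lambda P:np.array([[np.cos(pb[2]),np.sin(pb[2])],[-np.sin(pb[2]),np.cos(pb[2])]])@(np.array(P[:2])-pb[:2])
print('in bay frame: outlet',bl(W(pf,(-.064,0,0))),'mag',bl(pf))
E
python3 fit.py
```

```text
[[-2.3, 0.2], [0.1, 0.6], [0.3, -1.4], [-0.7, 0.6], [0.5, -1.0], [-1.7, -1.6], [0.2, -0.2], [-2.7, 0.0], [0.5, 0.0], [0.6, -2.2], [-2.4, -4.0], [-1.1, -2.6], [-1.1, -0.4], [-0.7, -1.0]]
[[-1.2, -3.2], [-2.1, -2.0], [-0.8, 0.5], [-0.8, -1.5], [-1.4, -1.2], [-0.3, -0.8], [-1.5, -2.2], [-1.0, -2.4]]
feeder [ 0.54120003 -0.264563  ] -2.8293531023314844 bay [ 0.45919442 -0.37619867] -4.7404085734256025
knob [ 0.60190769 -0.26758469] [-0.68090047 -0.49834907 -0.7619886  -1.11647196]
outlet [np.float64(0.47727805181983707), np.float64(-0.26140386583895636), 0] mag-local knob [ 6.07828053e-02 -2.13863635e-05]
seat [ 0.555 -0.35 ] [ 0.56  -0.342] plg [ 0.577 -0.398] seatL [ 0.593 -0.163] tappet [ 0.504 -0.143] [ 0.493 -0.159] spring [ 0.444 -0.466] [ 0.437 -0.478]
in bay frame: outlet [0.00853497 0.11589658] mag [0.07249938 0.11803086]
```

The large feeder (c1 knob 237,96; filled magazine 161,202) has the caps. The other one (c1 knob 427,400) is smaller and empty, so the first is the one meant. Before swinging over, I'll work out the vice and pump clearance and the offsets in tool axes.

Run:
```python
from h import *
from scipy.optimize import least_squares
C={n:viewer.calibration(n) for n in('scene','side')}
for nm,a,b in [('vice jaw end',(303,140),(405,350)),('vice top',(140,145),(548,215)),('pump top',(130,38),(603,20)),('tappet',(265,200),(404,250))]:
    r=least_squares(lambda X:np.r_[proj('scene',X,C['scene'])-a,proj('side',X,C['side'])-b],[.4,.1,.1]);print(nm,r.x.round(3),np.abs(r.fun).max().round(1))
for X in [(.22,.585,0),(.3,.3,0),(.5,.3,0),(.6,.1,0)]: print(X,proj('scene',X,C['scene']).round())
```

```text
vice jaw end [ 0.672 -0.04   0.079] 2.7
vice top [0.314 0.025 0.128] 21.5
pump top [ 0.342 -0.04   0.452] 1.3
tappet [ 0.498 -0.152  0.034] 0.8
(0.22, 0.585, 0) [ 99. 101.]
(0.3, 0.3, 0) [144. 138.]
(0.5, 0.3, 0) [205. 118.]
(0.6, 0.1, 0) [259. 142.]
```

Run:
```python
from h import *
from scipy.optimize import least_squares
C={n:viewer.calibration(n) for n in('scene','side')}
for X in [(.22,.585,.213),(.22,.585,.35),(0,0,0),(0,0,.3),(0,0,.5),(.34,-.04,0),(.34,-.04,.45)]: print(X,proj('scene',X,C['scene']).round(),proj('side',X,C['side']).round())
for n in C: print(n,(-np.array(C[n]['R']).T@np.array(C[n]['t']).ravel()).round(2))
for nm,a,b in [('pump flange L',(113,95),(640,165)),('vice blue top front',(233,150),(478,182)),('pump head',(138,70),(600,48)),('anvil corner',(303,133),(390,362)),('anvil c2',(262,160),(467,270)),('anvil c3',(300,150),(412,368)),('vice handle',(268,205),(445,200)),('jaw',(250,140),(500,290))]:
    r=least_squares(lambda X:np.r_[proj('scene',X,C['scene'])-a,proj('side',X,C['side'])-b],[.4,.1,.1]);print(nm,r.x.round(3),np.abs(r.fun).max().round(1))
a=cv2.imread('pics/scene0.png')[0:230,0:320]; b=cv2.imread('pics/side0.png')[0:375,380:640]
cv2.imwrite('pics/c3.png',np.hstack([cv2.resize(a,(480,345)),cv2.resize(b,(239,345))]))
```

```text
(0.22, 0.585, 0.213) [67. 41.] [1078.  355.]
(0.22, 0.585, 0.35) [41. -8.] [1240.  297.]
(0, 0, 0) [ 52. 250.] [589. 154.]
(0, 0, 0.3) [-40. 158.] [661.  30.]
(0, 0, 0.5) [-149.   51.] [734. -96.]
(0.34, -0.04, 0) [194. 204.] [498. 240.]
(0.34, -0.04, 0.45) [128.  38.] [602.  22.]
scene [ 0.29 -0.75  0.76]
side [0.99 0.06 0.78]
pump flange L [0.288 0.088 0.26 ] 10.2
vice blue top front [ 0.442 -0.094  0.201] 10.2
pump head [ 0.329 -0.034  0.404] 7.5
anvil corner [ 0.699 -0.041  0.086] 5.5
anvil c2 [ 0.517 -0.043  0.095] 12.3
anvil c3 [ 0.668 -0.023  0.031] 3.4
vice handle [ 0.439 -0.157  0.094] 27.5
jaw [0.523 0.017 0.113] 8.4
```

View pics/c3.png

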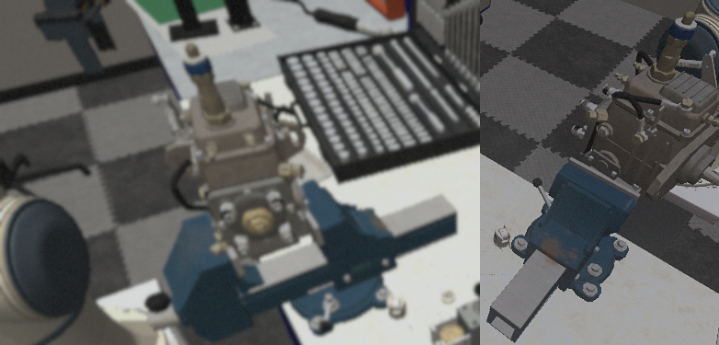

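The pump in the vice stands at about (0.33,-0.03), 0.45 m high. The vice bar reaches x≈0.69 at z≈0.09. I'll go up to z≈0.35 and follow an arc of about 0.65 m radius to the knob, with the fingers shut.

```bash
python3 -m creep '[{"translation":[0,0,-3.5],"twist":-5.9},{"translation":[0,0,-3.5],"twist":-5.9},{"translation":[0,0,-3.5],"twist":0},{"translation":[0,0,-3.5],"twist":0},{"translation":[-3.97,-0.71,0],"twist":0},{"translation":[-3.97,-0.71,0],"twist":0},{"translation":[-3.97,-0.71,0],"twist":0},{"translation":[-3.97,-0.71,0],"twist":0}]' -1 20
python3 -m creep '[{"translation":[-2.82,-1.86,0],"twist":0},{"translation":[-2.82,-1.86,0],"twist":0},{"translation":[-2.82,-1.86,0],"twist":0},{"translation":[-2.82,-1.86,0],"twist":0},{"translation":[-2.82,-1.86,0],"twist":0},{"translation":[-2.37,-2.94,0],"twist":0},{"translation":[-2.37,-2.94,0],"twist":0},{"translation":[-2.37,-2.94,0],"twist":0}]'
```

```text
time_s: 0.77
eef_pos: [0.3745, 0.5314, 0.3539]
eef_rot: [[-0.988, 0.154, -0.0], [0.154, 0.988, -0.0], [0.0, -0.0, -1.0]]
contact_force: [0.8, 1.0, -0.7]
opening: 0.446
finger_force: 0.0
time_s: 1.43
eef_pos: [0.5553, 0.3188, 0.3534]
eef_rot: [[-0.988, 0.154, -0.001], [0.154, 0.988, -0.0], [0.001, -0.0, -1.0]]
contact_force: [-0.0, 0.7, -0.2]
opening: 0.006
finger_force: 0.0
```

Tracking is good. I'll continue the arc to just short of the knob.

```bash
python3 -m creep '[{"translation":[-2.37,-2.94,0],"twist":0},{"translation":[-2.37,-2.94,0],"twist":0},{"translation":[-2.37,-2.94,0],"twist":0},{"translation":[-1.22,-3.56,0],"twist":0},{"translation":[-1.22,-3.56,0],"twist":0},{"translation":[-1.22,-3.56,0],"twist":0},{"translation":[-1.22,-3.56,0],"twist":0},{"translation":[-1.22,-3.56,0],"twist":0}]'
python3 -m creep '[{"translation":[-1.22,-3.56,0],"twist":0},{"translation":[0.08,-3.89,0],"twist":0},{"translation":[0.08,-3.89,0],"twist":0},{"translation":[0.08,-3.89,0],"twist":0},{"translation":[0.08,-3.89,0],"twist":0},{"translation":[0.08,-3.89,0],"twist":0},{"translation":[0.08,-3.89,0],"twist":0},{"translation":[0.08,-1.5,0],"twist":0}]'
python3 - <<'E'
from h import *
s=manip.state();print(s['eef_pos'],s['joint_positions'])
c=viewer.calibration('wrist');im=snap('wrist','w1.png');
for X in [(.602,-.268,.118),(.541,-.2646,.036),(.4773,-.2614,0),(.459,-.376,0)]:print(proj('wrist',X,c).round())
E
```

```text
time_s: 2.1
eef_pos: [0.6441, 0.0353, 0.3536]
eef_rot: [[-0.988, 0.154, -0.001], [0.154, 0.988, 0.0], [0.001, -0.0, -1.0]]
contact_force: [0.7, 0.4, -0.2]
opening: 0.003
finger_force: 0.0
time_s: 2.77
eef_pos: [0.6056, -0.2491, 0.3533]
eef_rot: [[-0.988, 0.157, -0.001], [0.157, 0.988, -0.001], [0.001, -0.001, -1.0]]
contact_force: [-0.2, -0.2, -0.5]
opening: 0.001
finger_force: 0.0
[ 0.60558537 -0.24906021  0.35330471] [-2.75422829e+01  2.58255021e+01  5.97403918e+01 -6.67548474e-02
  9.44713341e+01 -1.08500337e+02]
[301. 169.]
[298. 114.]
[294.  67.]
[210.  67.]
```

View pics/w1.png

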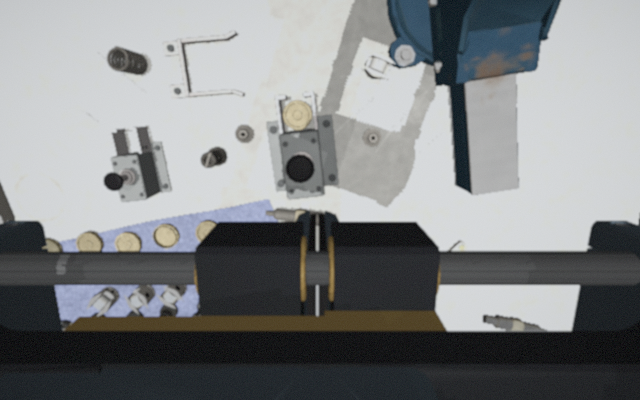

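The wrist view shows the knob at (300,168), predicted (301,169); the magazine cap at (297,113), predicted (298,114); and the bay centred near (210,67). The estimates hold, so I'll centre and descend to just above the knob.

```bash
python3 -m creep '[{"translation":[0.06,-1.94,2],"twist":0},{"translation":[0,0,4],"twist":0},{"translation":[0,0,4],"twist":0},{"translation":[0,0,4],"twist":0},{"translation":[0,0,4],"twist":0},{"translation":[0,0,3],"twist":0},{"translation":[0,0,1.5],"twist":0},{"translation":[0,0,0],"twist":0}]'
```

```text
time_s: 3.48
eef_pos: [0.6014, -0.2618, 0.1248]
eef_rot: [[-0.988, 0.154, -0.006], [0.154, 0.988, 0.003], [0.006, 0.002, -1.0]]
contact_force: [-0.1, 0.2, 0.5]
opening: 0.004
finger_force: 0.0
```

```bash
python3 -m creep '[{"translation":[-0.15,-0.6,0],"twist":0},{"translation":[0,0,0.6],"twist":0},{"translation":[0,0,0.6],"twist":0},{"translation":[0,0,0.6],"twist":0},{"translation":[0,0,0.6],"twist":0},{"translation":[0,0,0.6],"twist":0},{"translation":[0,0,0.6],"twist":0},{"translation":[0,0,0.1],"twist":0}]'
```

```text
time_s: 4.15
eef_pos: [0.6049, -0.2705, 0.0924]
eef_rot: [[-0.988, 0.154, 0.003], [0.154, 0.988, -0.002], [-0.003, -0.001, -1.0]]
contact_force: [0.6, -1.7, 7.8]
opening: 0.008
finger_force: 4.2
```

```bash
python3 -m creep '[{"translation":[0,0,0.2],"twist":0},{"translation":[0,0,0.2],"twist":0},{"translation":[0,0,0.1],"twist":0},{"translation":[0,0,0],"twist":0},{"translation":[0,0,0],"twist":0},{"translation":[0,0,0],"twist":0},{"translation":[0,0,0],"twist":0},{"translation":[0,0,0],"twist":0}]'
```

```text
time_s: 4.82
eef_pos: [0.605, -0.2705, 0.0883]
eef_rot: [[-0.988, 0.154, 0.003], [0.154, 0.988, -0.002], [-0.003, -0.001, -1.0]]
contact_force: [-0.3, -1.9, 10.0]
opening: 0.004
finger_force: 4.5
```

```bash
python3 -m creep '[{"translation":[0,0,0.1],"twist":0},{"translation":[0,0,0.1],"twist":0},{"translation":[0,0,0.1],"twist":0},{"translation":[0,0,0],"twist":0},{"translation":[0,0,0],"twist":0},{"translation":[0,0,0],"twist":0},{"translation":[0,0,0],"twist":0},{"translation":[0,0,0],"twist":0}]'
```

```text
time_s: 5.48
eef_pos: [0.6051, -0.2705, 0.0879]
eef_rot: [[-0.988, 0.154, 0.004], [0.154, 0.988, -0.003], [-0.004, -0.002, -1.0]]
contact_force: [-10.4, 4.6, 45.6]
opening: 0.005
finger_force: 23.0
```

Hard stop reached (45 N at z=0.088). Now I'll release slowly and rise.

```bash
python3 -m creep '[{"translation":[0,0,-0.6],"twist":0},{"translation":[0,0,-0.8],"twist":0},{"translation":[0,0,-0.8],"twist":0},{"translation":[0,0,-0.8],"twist":0},{"translation":[0,0,-1.5],"twist":0},{"translation":[0,0,-3],"twist":0},{"translation":[0,0,-4],"twist":0},{"translation":[0,0,-3],"twist":0}]'
python3 - <<'E'
from h import *
s=manip.state();print(s['eef_pos'],s['contact_force'])
c=viewer.calibration('wrist');im=snap('wrist','w2.png')
for X in [(.602,-.268,.118),(.541,-.2646,.024),(.4773,-.2614,.012),(.459,-.376,.014)]:print(proj('wrist',X,c).round())
import json;json.dump({k:np.array(v).tolist() for k,v in c.items() if k in('camera_matrix','R','t')},open('w2.json','w'))
E
```

```text
time_s: 6.15
eef_pos: [0.6037, -0.2696, 0.2315]
eef_rot: [[-0.988, 0.154, 0.0], [0.154, 0.988, -0.0], [-0.0, 0.0, -1.0]]
contact_force: [1.5, -0.3, 0.9]
opening: 0.007
finger_force: 0.0
[ 0.60374495 -0.26956876  0.23151301] [ 1.48013907 -0.34705123  0.93425228]
[319. 191.]
[313. 113.]
[306.  49.]
[192.  49.]
```

View pics/w2.png

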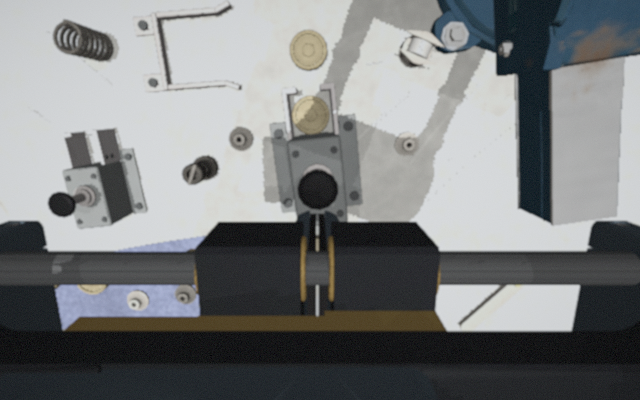

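The cap is ejected and lies at (308,49), the next one has dropped in the magazine, and the knob is up. The bay lips end at (231,7) and (241,87), with the closed-end corners at about (163,19) and (166,83). Next I'll compute the staging shift and push length.

Run:
```python
from h import *
import json;c=json.load(open('w2.json'))
q=lambda u,z:ray('wrist',u,z,c)[:2]
cap=q((308,49),.012); L=[q(u,.014) for u in[(231,7),(241,87),(163,19),(166,83)]]
print('cap',cap.round(4));print(np.round(L,4).tolist()); 
m=(L[0]+L[1])/2; e=(L[2]+L[3])/2; a=(m-e)/np.linalg.norm(m-e); ctr=e+a*.030
print('ctr',ctr.round(4),'fit .4592 -.3762', 'axis',np.degrees(np.arctan2(a[1],a[0])).round(1),'depth',np.linalg.norm(m-e))
ctr=(ctr+np.array([.4592,-.3762]))/2
s=manip.state();R=np.array(s['eef_rot']);print(s['eef_pos'])
t=lambda d:(R.T@np.r_[d,0])[:2]*100
print('cap from tcp (tool cm)',t(cap-np.array(s['eef_pos'])[:2]),'bay from cap',t(ctr-cap))
print('tappet',q((415,48),.017),t(q((415,48),.017)-cap))
```

```text
cap [ 0.4773 -0.2596]
[[0.4276, -0.3285], [0.5033, -0.3341], [0.4278, -0.3976], [0.4874, -0.41]]
ctr [ 0.4608 -0.374 ] fit .4592 -.3762 axis 83.8 depth 0.07290277706050524
[ 0.60593087 -0.27073372  0.23763406]
cap from tcp (tool cm) [12.88216693 -0.88037223] bay from cap [ -0.07259009 -11.67903078]
tappet [ 0.49372853 -0.15324275] [ 0.01424009 10.75969939]
```

```bash
python3 -m creep '[{"translation":[3.2,0.8,0],"twist":0},{"translation":[3.2,0.8,0],"twist":0},{"translation":[3.2,0.8,0],"twist":0},{"translation":[3.25,0.8,0],"twist":0},{"translation":[0,0,3],"twist":0},{"translation":[0,0,3],"twist":0},{"translation":[0,0,3],"twist":0},{"translation":[0,0,3],"twist":0}]'
python3 - <<'E'
from h import *
snap('scene','s2.png');s=manip.state();print(s['eef_pos'],s['joint_positions'])
E
```

```text
time_s: 6.87
eef_pos: [0.4816, -0.2181, 0.1082]
eef_rot: [[-0.988, 0.154, 0.001], [0.154, 0.988, -0.0], [-0.001, -0.0, -1.0]]
contact_force: [0.9, -0.1, 0.1]
opening: 0.008
finger_force: 0.0
[ 0.47926435 -0.21678163  0.10313906] [-3.08471727e+01  2.87371306e+01  9.79254770e+01  5.53683249e-03
  5.37060731e+01 -1.11966738e+02]
```

View pics/s2.png

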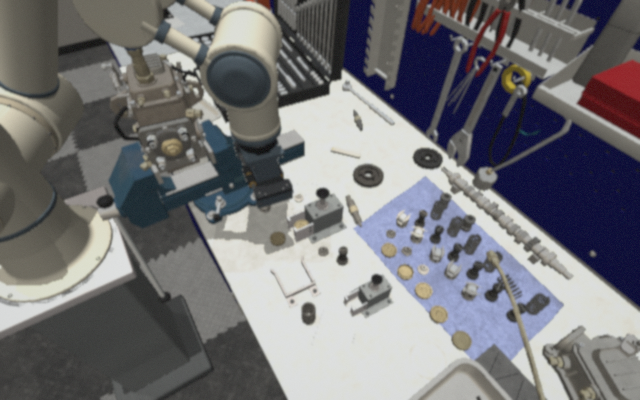

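Run:
```python
from h import *
from scipy.optimize import least_squares
D=np.radians
o=[(28.281,77.091,.6220,.2134),(25.8255,59.740,.6521,.3533),(28.737,97.925,.5226,.1031)]
f=lambda p:np.ravel([[p[3]+p[0]*np.sin(D(a))+p[1]*np.sin(D(a+b)+p[2])-r,p[4]+p[0]*np.cos(D(a))+p[1]*np.cos(D(a+b)+p[2])-z] for a,b,r,z in o])
s=least_squares(f,[.45,.4,.2,.05,0]);p=s.x;print(p.round(3),abs(s.fun).max())
for H in(.15,.2,.25,.3,.35,.4):
  r=p[3]+p[0]*np.sin(D(28.737));z=H+p[0]*np.cos(D(28.737));j=D(-30.85)
  d=np.array([np.cos(j),np.sin(j)]);n=np.array([-d[1],d[0]])
  for off in(.06,): print(H,r.round(3),z.round(3),proj('scene',[*(d*r+n*off),z]).round(), 'wrist',proj('scene',[*(d*.5226+n*off),.103+H-p[4]]).round())
q=manip.state();print(q['effort'])
```

```text
[ 0.651  0.404  0.313 -0.024 -0.138] 0.00023190704951467356
0.15 0.289 0.721 [ -24. -185.] wrist [249.  94.]
0.2 0.289 0.771 [ -63. -264.] wrist [245.  67.]
0.25 0.289 0.821 [-111. -363.] wrist [240.  37.]
0.3 0.289 0.871 [-174. -492.] wrist [234.   2.]
0.35 0.289 0.921 [-259. -664.] wrist [228. -39.]
0.4 0.289 0.971 [-379. -910.] wrist [220. -87.]
[ 1.30276915e+00 -1.15127335e+02 -4.06591344e+01 -5.95274661e-02
  2.00434886e+00 -5.52857455e-03]
```

The wrist is at about 0.42 m and the elbow at about 0.75 m, both well clear of the pump. I'll descend beside the cap with a 4.5 mm sideways correction.

```bash
python3 -m creep '[{"translation":[-0.45,0,2.5],"twist":0},{"translation":[0,0,2.5],"twist":0},{"translation":[0,0,2],"twist":0},{"translation":[0,0,1],"twist":0},{"translation":[0,0,1],"twist":0},{"translation":[0,0,0.5],"twist":0},{"translation":[0,0,0],"twist":0},{"translation":[0,0,0],"twist":0}]'
```

```text
time_s: 7.58
eef_pos: [0.4867, -0.2192, 0.0146]
eef_rot: [[-0.988, 0.154, 0.001], [0.154, 0.988, -0.0], [-0.001, -0.0, -1.0]]
contact_force: [0.2, -0.1, -0.2]
opening: 0.004
finger_force: 0.0
```

```bash
python3 -m creep '[{"translation":[0.2,0,0.4],"twist":0},{"translation":[0,0,0.4],"twist":0},{"translation":[0,0,0],"twist":0},{"translation":[0,-0.4,0],"twist":0},{"translation":[0,-0.5,0],"twist":0},{"translation":[0,-0.6,0],"twist":0},{"translation":[0,-0.6,0],"twist":0},{"translation":[0,-0.6,0],"twist":0}]'
python3 -m creep '[{"translation":[0,-0.6,0],"twist":0},{"translation":[0,-0.6,0],"twist":0},{"translation":[0,-0.6,0],"twist":0},{"translation":[0,-0.6,0],"twist":0},{"translation":[0,-0.6,0],"twist":0},{"translation":[0,-0.5,0],"twist":0},{"translation":[0,-0.3,0],"twist":0},{"translation":[0,0,0],"twist":0}]'
python3 - <<'E'
from h import *
s=manip.state();R=np.array(s['eef_rot']);p=np.array(s['eef_pos']);print(p)
a=snap('wrist','w3.png');b=snap('side','d3.png')
c=viewer.calibration('side')
cap=p-R[:,1]*.033;cap[2]=.012
print('expected cap',cap,proj('side',cap,c).round(),'bay',proj('side',(.46,-.375,0),c).round())
cv2.imwrite('pics/m3.png',cv2.cvtColor(cv2.resize(b[100:300,220:440],None,fx=3,fy=3,interpolation=cv2.INTER_CUBIC),cv2.COLOR_RGB2BGR))
E
```

```text
time_s: 8.25
eef_pos: [0.4801, -0.2463, 0.006]
eef_rot: [[-0.988, 0.154, 0.0], [0.154, 0.988, -0.0], [-0.0, -0.0, -1.0]]
contact_force: [0.5, 0.5, 0.3]
opening: 0.005
finger_force: 0.3
time_s: 8.92
eef_pos: [0.4743, -0.2837, 0.0059]
eef_rot: [[-0.988, 0.155, 0.0], [0.155, 0.988, -0.0], [-0.0, -0.0, -1.0]]
contact_force: [-0.1, -0.3, 0.3]
opening: 0.004
finger_force: 0.0
[ 0.47432373 -0.28366879  0.00591291]
expected cap [ 0.46921843 -0.31627148  0.012     ] [341. 202.] bay [321. 188.]
```

View pics/m3.png

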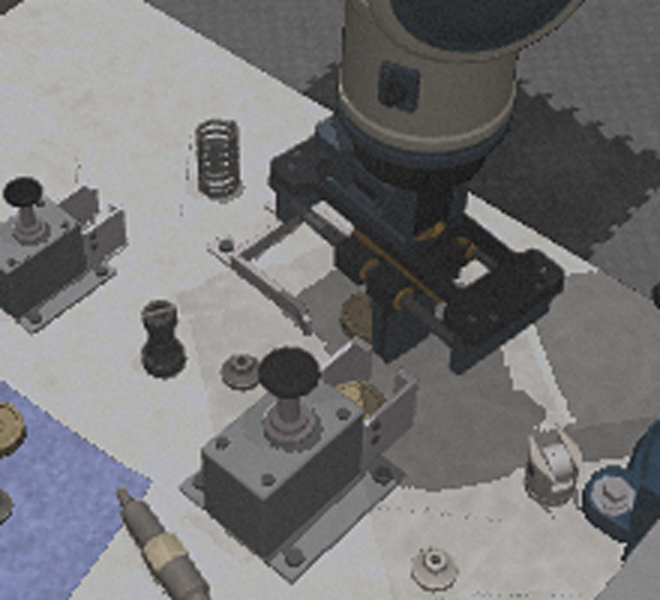

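The cap is at crop (360,318), which is side pixel (340,206), right in front of the fingers as expected and heading for the bay mouth. Remaining push is about 5.9 cm.

```bash
python3 -m creep '[{"translation":[0,-0.4,0],"twist":0},{"translation":[0,-0.6,0],"twist":0},{"translation":[0,-0.6,0],"twist":0},{"translation":[0,-0.6,0],"twist":0},{"translation":[0,-0.6,0],"twist":0},{"translation":[0,-0.6,0],"twist":0},{"translation":[0,-0.4,0],"twist":0},{"translation":[0,0,0],"twist":0}]'
python3 -m creep '[{"translation":[0,-0.4,0],"twist":0},{"translation":[0,-0.6,0],"twist":0},{"translation":[0,-0.6,0],"twist":0},{"translation":[0,-0.4,0],"twist":0},{"translation":[0,-0.1,0],"twist":0},{"translation":[0,0,0],"twist":0},{"translation":[0,0,0],"twist":0},{"translation":[0,0,0],"twist":0}]'
```

```text
time_s: 9.68
eef_pos: [0.4684, -0.3216, 0.006]
eef_rot: [[-0.988, 0.155, 0.0], [0.155, 0.988, -0.0], [-0.0, -0.0, -1.0]]
contact_force: [-0.1, 0.3, -0.2]
opening: 0.006
finger_force: 0.0
time_s: 10.35
eef_pos: [0.4652, -0.341, 0.0059]
eef_rot: [[-0.988, 0.154, -0.0], [0.154, 0.988, 0.0], [0.0, 0.0, -1.0]]
contact_force: [-0.4, 0.5, 0.1]
opening: 0.005
finger_force: 0.0
```

```bash
python3 -m creep '[{"translation":[0,0.5,0],"twist":0},{"translation":[0,1,0],"twist":0},{"translation":[0,0.5,-1],"twist":0},{"translation":[0,0,-4],"twist":0},{"translation":[0,0,-4],"twist":0},{"translation":[0,0,-4],"twist":0},{"translation":[-2,0,-4],"twist":0},{"translation":[-4,0,-4],"twist":0}]'
python3 -m creep '[{"translation":[-4,0,0],"twist":0},{"translation":[-3,0,0],"twist":0},{"translation":[0,0,0],"twist":0},{"translation":[0,0,0],"twist":0},{"translation":[0,0,0],"twist":0},{"translation":[0,0,0],"twist":0},{"translation":[0,0,0],"twist":0},{"translation":[0,0,0],"twist":0}]'
python3 - <<'E'
from h import *
c=viewer.calibration('wrist');a=snap('wrist','w4.png')
for X in [(.46,-.3736,.012),(.46,-.375,.014)]: print(proj('wrist',X,c).round())
import json;json.dump({k:np.array(v).tolist() for k,v in c.items() if k in('camera_matrix','R','t')},open('w4.json','w'))
cv2.imwrite('pics/w4c.png',cv2.cvtColor(cv2.resize(a[:230,120:520],None,fx=2,fy=2,interpolation=cv2.INTER_CUBIC),cv2.COLOR_RGB2BGR))
E
```

```text
time_s: 11.02
eef_pos: [0.5149, -0.3278, 0.2071]
eef_rot: [[-0.988, 0.155, 0.001], [0.155, 0.988, -0.001], [-0.001, -0.001, -1.0]]
contact_force: [0.9, -2.3, -1.0]
opening: 0.007
finger_force: 0.0
time_s: 11.68
eef_pos: [0.5843, -0.3397, 0.203]
eef_rot: [[-0.988, 0.155, -0.0], [0.155, 0.988, 0.0], [0.0, 0.0, -1.0]]
contact_force: [0.4, -0.2, 0.4]
opening: 0.008
finger_force: 0.0
[262.  54.]
[260.  54.]
```

View pics/w4c.png

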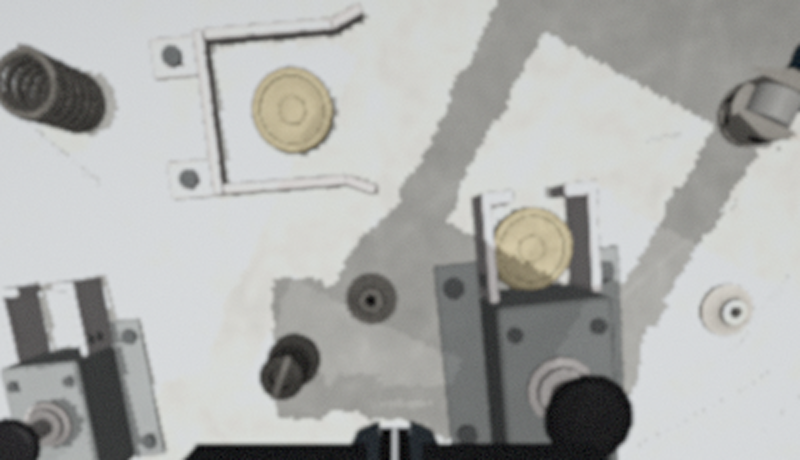

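The cap at (292,109) lies in the bay, between the fence arms. The closed end's inner top edge is at about x=213 and the lip bends at x≈340. I'll check the depth numerically.

Run:
```python
from h import *
import json;c=json.load(open('w4.json'))
q=lambda x,y,z:ray('wrist',(120+x/2,y/2),z,c)[:2]
cap=q(292,109.5,.012);e=q(212.5,110,.014);o=q(200,110,.014);l=q(345,185,.014);l2=q(335,30,.014);tip=(q(377,189,.014)+q(363,13,.014))/2
a=np.array([np.sin(np.radians(5)),np.cos(np.radians(5))])
print('cap',cap.round(4),[np.round((x-cap)@a*1000,1) for x in(e,o,l,l2,tip)])
s=manip.state();R=np.array(s['eef_rot']);p=np.array(s['eef_pos']);print(p,'cap from tcp tool cm',(R.T@np.r_[cap-p[:2],0])[:2]*100)
```

```text
cap [ 0.4611 -0.3697] [np.float64(-37.1), np.float64(-43.0), np.float64(22.3), np.float64(23.4), np.float64(37.2)]
[ 0.58447574 -0.33973005  0.20291086] cap from tcp tool cm [11.72285373 -4.86788709]
```

The cap edge is only about 3.4 mm inside the mouth line, with 17 mm free behind it. I'll go back in and push it about 6 mm deeper.

```bash
python3 -m creep '[{"translation":[3.9,0.05,0],"twist":0},{"translation":[3.9,0.05,0],"twist":0},{"translation":[3.9,0.05,2],"twist":0},{"translation":[0,0,4],"twist":0},{"translation":[0,0,4],"twist":0},{"translation":[0,0,4],"twist":0},{"translation":[0,0,2],"twist":0},{"translation":[0,0,0],"twist":0}]'
python3 -m creep '[{"translation":[0,0,1],"twist":0},{"translation":[0,0,1],"twist":0},{"translation":[0,0,1],"twist":0},{"translation":[0,0,0.5],"twist":0},{"translation":[0,0,0],"twist":0},{"translation":[0,0,0],"twist":0},{"translation":[0,0,0],"twist":0},{"translation":[0,0,0],"twist":0}]'
```

```text
time_s: 12.4
eef_pos: [0.4692, -0.3189, 0.0399]
eef_rot: [[-0.988, 0.155, -0.005], [0.155, 0.988, 0.004], [0.006, 0.003, -1.0]]
contact_force: [-1.7, 0.4, 0.7]
opening: 0.004
finger_force: 0.0
time_s: 13.07
eef_pos: [0.4718, -0.3207, 0.0092]
eef_rot: [[-0.988, 0.154, 0.001], [0.154, 0.988, -0.001], [-0.001, -0.0, -1.0]]
contact_force: [-0.7, -0.6, -1.0]
opening: 0.008
finger_force: 0.0
```

```bash
python3 -m creep '[{"translation":[0.25,-0.5,0.3],"twist":0},{"translation":[0,-0.6,0],"twist":0},{"translation":[0,-0.4,0],"twist":0},{"translation":[0,-0.4,0],"twist":0},{"translation":[0,-0.4,0],"twist":0},{"translation":[0,-0.4,0],"twist":0},{"translation":[0,0,0],"twist":0},{"translation":[0,0,0],"twist":0}]'
python3 -m creep '[{"translation":[0,0.5,0],"twist":0},{"translation":[0,1,0],"twist":0},{"translation":[0,0.5,-1],"twist":0},{"translation":[0,0,-4],"twist":0},{"translation":[0,0,-4],"twist":0},{"translation":[0,0,-4],"twist":0},{"translation":[-2,0,-4],"twist":0},{"translation":[-4,0,-4],"twist":0}]'
python3 -m creep '[{"translation":[-4,0,0],"twist":0},{"translation":[-3,0,0],"twist":0},{"translation":[0,0,0],"twist":0},{"translation":[0,0,0],"twist":0},{"translation":[0,0,0],"twist":0},{"translation":[0,0,0],"twist":0},{"translation":[0,0,0],"twist":0},{"translation":[0,0,0],"twist":0}]'
python3 - <<'E'
from h import *
import json
c=viewer.calibration('wrist');a=snap('wrist','w5.png')
g=a[:115,200:320].astype(int); m=(g[...,0]-g[...,2]>45).astype(np.uint8)
n,l,st,ce=cv2.connectedComponentsWithStats(m); 
for i in range(1,n):
    if st[i,4]>300:
        cap=ray('wrist',ce[i]+[200,0],.012,c)[:2];print(st[i],ce[i]+[200,0],cap.round(4))
cv2.imwrite('pics/w5c.png',cv2.cvtColor(cv2.resize(a[:230,120:520],None,fx=2,fy=2,interpolation=cv2.INTER_CUBIC),cv2.COLOR_RGB2BGR))
E
```

```text
time_s: 13.73
eef_pos: [0.4648, -0.347, 0.0056]
eef_rot: [[-0.988, 0.155, 0.0], [0.155, 0.988, -0.0], [-0.0, -0.0, -1.0]]
contact_force: [0.2, 1.0, 0.3]
opening: -0.001
finger_force: 0.0
time_s: 14.4
eef_pos: [0.5146, -0.3333, 0.2068]
eef_rot: [[-0.988, 0.155, 0.001], [0.155, 0.988, -0.001], [-0.001, -0.001, -1.0]]
contact_force: [2.6, -0.9, -0.4]
opening: 0.009
finger_force: 0.0
time_s: 15.07
eef_pos: [0.584, -0.3452, 0.2027]
eef_rot: [[-0.988, 0.155, -0.0], [0.155, 0.988, 0.0], [0.0, 0.0, -1.0]]
contact_force: [-0.6, -1.7, 0.5]
opening: 0.006
finger_force: 0.0
```

View pics/w5c.png

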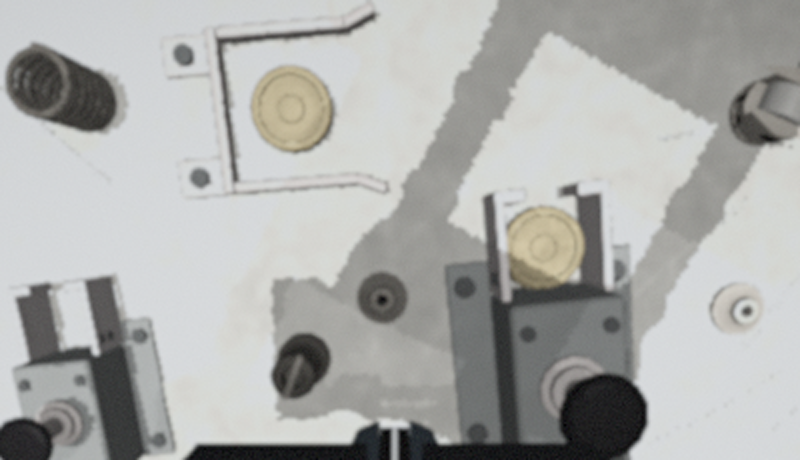

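The cap at (291,109) is now nearly centred between the closed end (x≈224) and the mouth (x≈350). The second cap is in the magazine, the knob is up and the loose parts are undisturbed. Handing in.

```bash
python3 -c "
from rig import manip
print(manip.job_done())"
```

```text
the job is handed in; nothing more can be done
None
```

The knob was pressed once to its stop, one cap came out, and I pushed it flat across the worktop until it lay wholly inside the bay. I handed the job in at about 15 s; no verdict was shown.

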